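# Wedge the bin gate shut

## Robot

A 7-joint arm with a two-finger parallel gripper is mounted at the origin on a cart in front of the work surface, level with it; the furniture and walls round the work are solid. World frame = base frame: x ahead of the robot, y to its left, z up, the work surface at z = 0. Lengths are in m, angles in rad, forces in N, time in s.
With the tool pointing down it reaches from about 0.4 to 0.9 m from the base axis. Payload 5.5 kg.
Tool frame: the origin (TCP) lies midway between the tips of the shut fingers; the grasp point (between the pads) lies 19 mm behind it (manip.grip_depth is the distance from the TCP to the grasp point, in m); z points along the fingers, x is the direction in which the jaws open and shut, and the axes are right-handed (so a half turn about z gives the same grasp; the last joint's range is limited). The gripper opens to 92 mm and grips with 3 to 60 N. Pads are 19 mm wide; open, the fingers measure 130 mm over their backs; the gripper's body (75 mm by 190 mm) begins 47 mm behind the grasp point.
Start: joints at [-0.974, 0.501, -0.427, 1.55, 0.221, 1.138, -0.21], TCP at [0.213, 0.614, 0.227] pointing down, gripper open.
Joint ranges: [-2.88, 2.88], [-0.31, 2.03], [-1.54, 1.56], [0.2, 2.42], [-1.41, 4.55], [0.19, 2.02], [-2.57, 2.57]. Speed limits (rad/s): [2.57, 2.57, 3.14, 3.14, 3.14, 3.14, 3.14].

## Interface

Orientations are given as a unit quaternion [x, y, z, w].
In Python, from bench import manip, effector, viewer gives the robot as it stands. Calls block until the motion is done:
- manip.move_pose(position, orientation): joint-space move of the TCP to a pose.
- manip.servo_line(position, ori=None, vel=0.15): straight line of the TCP; ori=None keeps the orientation; vel is the mean speed in m/s.
- manip.movej(angles): joint-space move.
- effector.open_jaws() and effector.close(f_grip=None): open the fingers fully, or close them until they stop; f_grip is the grip in N (None keeps the last).
- manip.sleep(seconds).
- manip.solve_ik(position, orientation): joint angles nearest the present ones, or None.
- viewer.get_image(name): name is "scene" or "top" or "wrist"; returns the picture (480x640x3 uint8, red, green, blue); there is no depth.
- viewer.get_calibration(name): a dict with "vfov" (degrees; the focal length in pixels is half the picture's height over the tangent of half this angle, whatever the lens; pixels are square), "cx", "cy" (the principal point, pixels), "eye" and "attitude" of the camera in the world. Camera axes: x right, y down, z forward; pixel columns grow to the right and rows downward; lengths in m; the calibration is good to about 2 mm. The wrist camera is an equidistant fisheye: a pixel r from the principal point sees the ray r / f radians off the axis. A picture is of the moment at which its call begins: read the wrist's pose just before it. get_calibration takes no time and is no camera call; for the wrist camera it gives the pose at the moment of the call.
A pose or a line that the arm cannot do raises manip.PlanningError and nothing moves.
- manip.hand_in(): hands the job in, once; it reports no verdict.
Readings, each from a call of its own:
- manip.current_clock(): time.
- manip.current_q(): joint angles.
- manip.current_joint_velocities(): joint speeds.
- manip.current_tau(): joint torques, N m.
- manip.current_tool_pos(): TCP position.
- manip.current_tcp_rot(): TCP orientation.
- manip.current_force(): force on the tool from outside, world axes, zero at the start.
- manip.current_wrist_torque(): the same for the moment, N m.
- manip.current_finger_gap(): finger opening in m.
Only numpy, scipy, OpenCV 4.12 (cv2) and the standard library are available. Lean on these libraries where they do the work, as an engineer would, in place of code of your own. Each camera call takes 0.05 s, during which the arm holds its last target. There are 200 camera calls.

## Task

The catch of the little spares bin is broken. Swing its yellow gate shut, then stand the wooden wedge on the worktop in front of the gate and work it thin end first, square to the gate, under the gate's lower rail until it jams and grips firmly there by itself. Do not ram it so hard that it strains the hinges, and leave the other things on the bench alone.

Things in the scene. Friction and masses are not known exactly. Their poses are not given: they have to be found in the camera images.
- bin: Green steel bin fixed on the worktop, yellow gate in front; 125 mm deep (x), 166 wide (y), rim 105 high. Origin on the worktop, midway under the shut gate, in its plane. x points into the bin (the way the wedge goes in), y to the hinge side (hinge axis upright at y = +79 mm), z up. Below the bin's floor it is free, 43 mm high, between the feet (18 mm wide) at y = +-79 mm.
- gate (a joint): The gate's angle: 0 fully shut against its stop, to 1.2 rad as the free edge, 148 mm from the hinge axis, swings out to the front (-x of the bin). It stays where left (friction 0.06 N m), is rigid and cannot rise. Along its foot runs a steel bar of 10 mm diameter; its underside is 10 to 14 mm above the worktop, set anew each time, not measured. The yellow panel is 72 mm high, from 5 mm above it.
- wedge: Loose hardwood wedge, 130 mm long (x), 24 wide (y), 0.14 kg. Origin in the middle of its flat underside; x points to the thin end, z up. The thin end is 6 mm thick; the top slopes up 1 in 7 over 91 mm to 19 mm, then is level for 39 mm, where an upright lug (28 mm long, 24 wide) rises to 62 mm. Friction with the gate's bar and the worktop is about 0.35. Once it bites, 1 mm of travel adds some 15 N.
- wedge_tip (a point): Middle of the thin end's lower edge, at (65, 0, 0) mm in the wedge's frame. Pushing the wedge in takes about as much force as it then presses on the gate; a half to two thirds of that stays when it is let go. A last steady push of about 20 N is firm; pressing on the gate with over 32 N strains the hinges. The grip is lost if the underside is not flat on the worktop.
- wedge_lug (a point): Point to grip in the lug, at (-45, 0, 45) mm in the wedge's frame; the faces to grip look to +-y.
- oilstone: Brown and grey oilstone, 45 x 125 x 24 mm (x, y, z), a bystander; the wedge and the stone lie one on either side of the bin's front, either way round. Origin in the middle of its underside.
- wrench_13: Combination wrench, 155 mm long, 28 mm wide, 7 mm high, a bystander at the left. Origin under its middle.
Things that resemble listed ones, but are neither listed nor needed, are in the scene too. Of the things shaped like the wedge, the wooden one is meant.

How it is judged:
By the outcome, as a careful person would: the job done as asked, in the order asked, and still so for the second after the job is handed in, with the robot touching nothing.
It also fails if it takes over 62 s, if anything falls off the work surface, if the arm or the gripper's body presses on something with over 40 N, if the wrist force passes 120 N, or if a joint passes its speed limit or range.

## Working session

There is one attempt and no reset: what is moved stays moved. The work goes in short steps, each a Python script; the robot and the scene stay as the last script left them, time stands still between calls to the robot, and variables do not carry over. Pictures are saved under pics/ and viewed, about 8 in all and at most 12, crops included, and the job is handed in when it is done.

```bash
ls; mkdir -p pics; cat > h.py <<'E'
from bench import manip, effector, viewer
import numpy as np, cv2
from scipy.spatial.transform import Rotation as R
def rot(a):
    a=np.asarray(a)
    return a if a.shape==(3,3) else R.from_quat(a).as_matrix()
def ray(c,uv,fish=False):
    f=240/np.tan(np.radians(c['vfov'])/2)
    d=np.array([uv[0]-c['cx'],uv[1]-c['cy']])
    if fish:
        r=np.hypot(*d);t=r/f;v=np.r_[d/max(r,1e-9)*np.sin(t),np.cos(t)]
    else: v=np.r_[d/f,1]
    return np.array(c['eye']),rot(c['attitude'])@v
def onplane(c,uv,z,fish=False):
    e,v=ray(c,uv,fish); return e+v*(z-e[2])/v[2]
def save(n,im): cv2.imwrite('pics/'+n,cv2.cvtColor(im,cv2.COLOR_RGB2BGR))
E
python3 - <<'E'
from h import *
for n in ['scene','top','wrist']:
    c=viewer.get_calibration(n);print(n,c)
    save(n+'0.png',viewer.get_image(n))
print(manip.current_clock(),manip.current_tcp_rot())
E
```

```text
pics
scene {'vfov': 51.65032592894294, 'cx': 317.05665949337254, 'cy': 243.0678829965693, 'eye': array([-0.24654128,  0.57470106,  0.4680344 ]), 'attitude': array([-0.39107891,  0.74612405, -0.47506391,  0.25430389])}
top {'vfov': 44.497039790040795, 'cx': 317.43856163025947, 'cy': 237.87460253337312, 'eye': array([0.22873314, 0.06129185, 1.4037999 ]), 'attitude': array([-0.7003145 ,  0.70685491, -0.06634433,  0.07425745])}
wrist {'vfov': 65.70646984690485, 'cx': 326.3881592354145, 'cy': 236.79989510663032, 'eye': array([0.14452616, 0.63789154, 0.3849184 ]), 'attitude': array([0.80689201, 0.57487858, 0.07794149, 0.11119817])}
0.15 [ 8.14737290e-01  5.79829775e-01 -6.47117477e-04  4.02949443e-04]
```

View pics/top0.png

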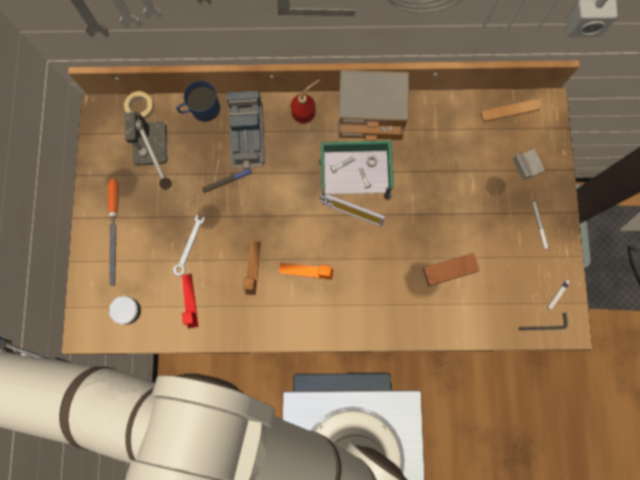

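View pics/scene0.png

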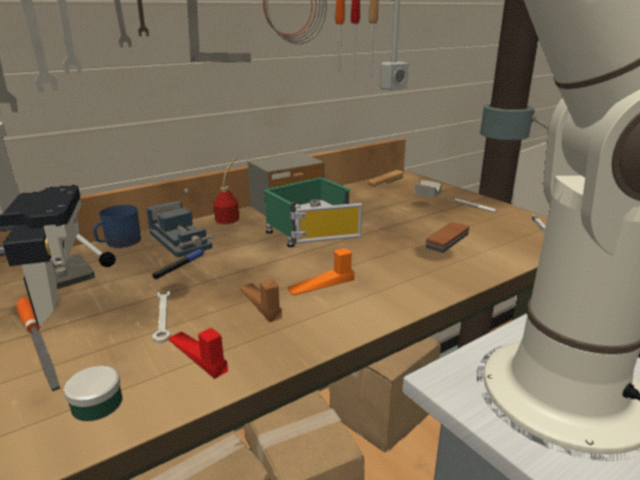

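The top view shows the bin at (357,170). Its gate is ajar, with the hinge at (322,200) and the free edge at (382,222). The wooden wedge is at (252,266), with its lug near (250,283) and its thin end near (255,242). The orange and red wedges are decoys, and the oilstone is at (450,269). Next I'll measure the bin and the wedge.

```bash
python3 - <<'E'
from h import *
im=cv2.cvtColor(cv2.imread('pics/top0.png'),cv2.COLOR_BGR2RGB);c=viewer.get_calibration('top')
hsv=cv2.cvtColor(im,cv2.COLOR_RGB2HSV)
def cnt(m,box):
    k=np.zeros_like(m);x0,y0,x1,y1=box;k[y0:y1,x0:x1]=m[y0:y1,x0:x1]
    cs,_=cv2.findContours(k,cv2.RETR_EXTERNAL,cv2.CHAIN_APPROX_NONE);return max(cs,key=cv2.contourArea)
g=cv2.inRange(hsv,(60,80,30),(95,255,255))
q=cnt(g,(300,120,420,230));b=cv2.boxPoints(cv2.minAreaRect(q))
print('bin',b.tolist());print([onplane(c,p,.105)[:2].round(4).tolist() for p in b])
print('wedge px hsv',hsv[266,252],'wood',hsv[266,232],hsv[283,250])
crop=im[120:320,220:460]
wood=np.median(hsv[225:300,200:240].reshape(-1,3),0);print(wood)
m=cv2.inRange(hsv,(0,60,0),(20,255,145))
q=cnt(m,(225,225,275,310));r=cv2.minAreaRect(q);b=cv2.boxPoints(r)
print('wedge',r,b.tolist(),[onplane(c,p,.01)[:2].round(4).tolist() for p in b])
cv2.drawContours(im,[q],-1,(0,255,255),1)
save('crop.png',cv2.resize(im[125:320,220:420],None,fx=4,fy=3.0*4/3,interpolation=cv2.INTER_NEAREST)[:600*2][:780])
E
```

```text
bin [[321.0, 142.0], [391.0, 142.0], [391.0, 186.0], [321.0, 186.0]]
[[0.7193, 0.0647], [0.7172, -0.0986], [0.6107, -0.0951], [0.6126, 0.0657]]
wedge px hsv [ 13 159 167] wood [ 16 125 175] [ 14 157 169]
[ 16. 124. 175.]
wedge ((256.5, 246.0), (42.0, 23.0), 90.0) [[245.0, 225.0], [268.0, 225.0], [268.0, 267.0], [245.0, 267.0]] [[0.544, 0.2522], [0.5434, 0.196], [0.44, 0.1952], [0.4406, 0.2505]]
```

```bash
python3 -c "
import cv2;i=cv2.imread('pics/crop.png');i=cv2.resize(i,None,fx=.75,fy=.75);cv2.imwrite('pics/crop1.png',i)"
```

```text
(no output)
```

View pics/crop1.png

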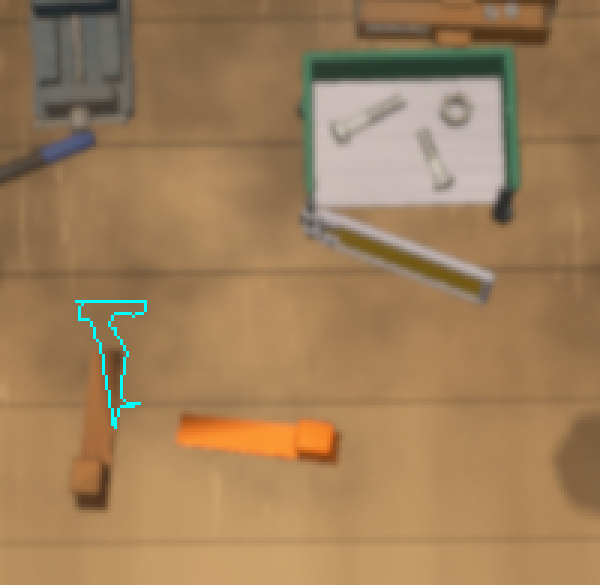

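The crop shows the wooden wedge's tip at full-image pixel (255.7,241) and its lug top at (249,283). The bin's back rim corners are at (321,142) and (392,141). Now I'll move the wrist camera over the front of the bin for a close view.

```bash
cat >> h.py <<'E'
def down(yaw):  # tool z down, jaw axis x at angle yaw in the world's plane
    c,s=np.cos(yaw),np.sin(yaw)
    return R.from_matrix(np.array([[c,s,0],[s,-c,0],[0,0,-1.]])).as_quat()
E
python3 - <<'E'
from h import *
p=[.50,.06,.33]
for y in (np.pi/2,-np.pi/2):
    print(y,manip.solve_ik(p,down(y)))
    try:
        manip.move_pose(p,down(y));break
    except manip.PlanningError as e: print(e)
manip.sleep(.2)
c=viewer.get_calibration('wrist');im=viewer.get_image('wrist');save('w1.png',im)
import pickle;pickle.dump(c,open('w1.pkl','wb'))
print(c,manip.current_clock(),manip.current_q(),manip.current_tool_pos())
E
```

```text
1.5707963267948966 [-0.06696834  0.11922994 -0.11593171  1.78730143  0.01456887  1.23588708
  1.38392321]
{'vfov': 65.70646984690485, 'cx': 326.3881592354145, 'cy': 236.79989510663032, 'eye': array([0.42763946, 0.06100915, 0.48898552]), 'attitude': array([0.69986924, 0.70128153, 0.09586402, 0.0959029 ])} 2.6583 [-0.06769382  0.11959898 -0.1162537   1.78726203  0.01457227  1.23586211
  1.38382736] [0.49995545 0.06052648 0.3298335 ]
```

View pics/w1.png

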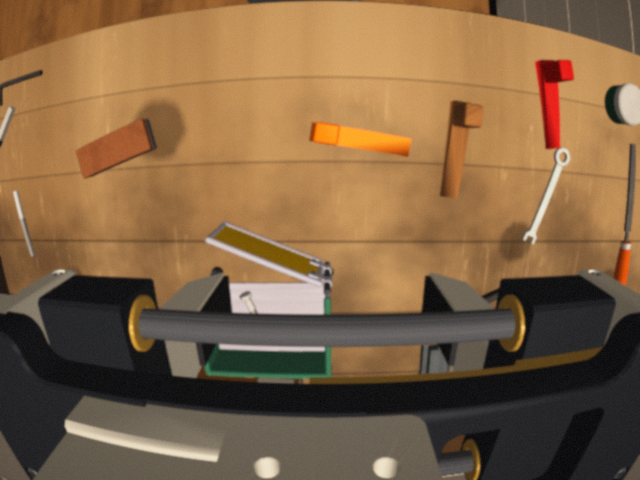

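The wrist view shows the wedge with its tip at about (451,196) and its lug top at about (473,114). The gate runs from its free end at (215,232) to the hinge at (326,275).

```bash
python3 - <<'E'
from h import *
import pickle
w=pickle.load(open('w1.pkl','rb'));t=viewer.get_calibration('top')
def ld(f):return cv2.cvtColor(cv2.imread('pics/'+f),cv2.COLOR_BGR2RGB)
W,T=ld('w1.png'),ld('top0.png')
# wedge mask
for nm,im,box,c,fi in(('w',W,(430,90,500,205),w,True),('t',T,(240,232,265,297),t,False)):
    x0,y0,x1,y1=box;h=cv2.cvtColor(im,cv2.COLOR_RGB2HSV)[y0:y1,x0:x1]
    m=cv2.inRange(h,(5,138,50),(14,255,255))
    m=cv2.morphologyEx(m,cv2.MORPH_OPEN,np.ones((3,3),np.uint8))
    q=max(cv2.findContours(m,cv2.RETR_EXTERNAL,cv2.CHAIN_APPROX_NONE)[0],key=cv2.contourArea)+np.array([x0,y0])
    print(nm,cv2.contourArea(q),cv2.boundingRect(q),cv2.approxPolyDP(q,2,True)[:,0].tolist())
    cv2.drawContours(im,[q],-1,(0,255,255),1)
P=lambda uv,z:onplane(w,uv,z,True)[:2].round(4)
Q=lambda uv,z:onplane(t,uv,z)[:2].round(4)
print('tip',P((451,196),.006),Q((255.7,241),.006));print('lug',P((473,114),.062),Q((249,282.7),.062))
print('hinge',P((326,275),.1),Q((322.7,195.7),.1));print('gate free',P((215,232),.1),Q((383.3,220),.1))
print('rim back',Q((321.3,142.3),.105),Q((391.7,141),.105))
h=cv2.cvtColor(T,cv2.COLOR_RGB2HSV);g=cv2.inRange(h,(60,80,30),(95,255,255))
k=np.zeros_like(g);k[130:230,310:400]=g[130:230,310:400]
q=max(cv2.findContours(k,cv2.RETR_EXTERNAL,cv2.CHAIN_APPROX_NONE)[0],key=cv2.contourArea)[:,0]
# back-edge, left, right subpixel by first green pixel
cols=range(326,388);pts=np.array([Q((u+.5,np.argmax(k[:,u]>0)),.105) for u in cols]);print('back fit (x=a*y+b)',np.polyfit(pts[:,1],pts[:,0],1))
for nm,f in(('L',lambda r:np.argmax(r>0)),('R',lambda r:640-np.argmax(r[::-1]>0))):
    pts=np.array([Q((f(k[v]),v+.5),.105) for v in range(146,180)]);print(nm,'y=a*x+b',np.polyfit(pts[:,0],pts[:,1],1),pts[[0,-1]].tolist())
a=cv2.resize(W[85:210,420:500],None,fx=4.8,fy=4.8,interpolation=cv2.INTER_NEAREST);b=cv2.resize(W[210:300,190:350],(416,234),interpolation=cv2.INTER_CUBIC)
o=np.zeros((600,800,3),np.uint8);o[:a.shape[0],:a.shape[1]]=a;o[:234,384:]=b;save('c2.png',o)
E
```

```text
w 2091.5 (440, 101, 43, 97) [[451, 101], [451, 120], [446, 140], [440, 195], [457, 197], [468, 129], [470, 126], [481, 125], [482, 107]]
t 490.5 (244, 242, 16, 52) [[259, 242], [250, 243], [248, 271], [244, 278], [244, 289], [247, 293], [254, 293]]
tip [0.5042 0.231 ] [0.5048 0.226 ]
lug [0.3947 0.2353] [0.3961 0.2336]
hinge [0.5807 0.0607] [0.5908 0.062 ]
gate free [ 0.5308 -0.0633] [ 0.5319 -0.0755]
rim back [0.7185 0.064 ] [ 0.7197 -0.1003]
back fit (x=a*y+b) [-0.02125356  0.71588023]
L y=a*x+b [ 2.73120946 -1.82790163] [[0.7082, 0.0624], [0.6263, -0.0933]]
R y=a*x+b [ 0.00368207 -0.10007595] [[0.7062, -0.0982], [0.6262, -0.0979]]
```

View pics/c2.png

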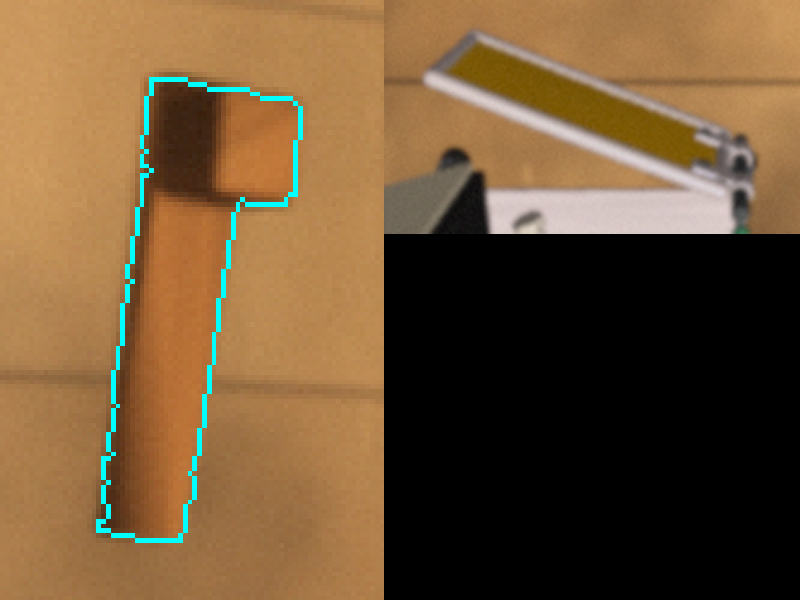

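Measurements:
- **Wedge:** tip about (0.5045, 0.228), lug about (0.396, 0.2345), yaw about -0.06.
- **Bin:** origin about (0.593, -0.019), yaw about 0.012.

Next I'll shut the gate with closed fingers.

```bash
python3 - <<'E'
from h import *
q=down(np.pi/2)
effector.close(10)
manip.move_pose([.46,-.055,.13],q)
manip.servo_line([.46,-.055,.055],vel=.2)
f0=np.array(manip.current_force());print('f0',f0.round(2),manip.current_clock())
manip.servo_line([.555,-.055,.055],vel=.1)
x=.555
while x<.60:
    x+=.002; manip.servo_line([x,-.055,.055],vel=.05)
    f=np.array(manip.current_force())-f0
    print(round(x,3),f.round(2),np.round(manip.current_tool_pos(),4))
    if f[0]<-5: break
manip.sleep(.2);print((np.array(manip.current_force())-f0).round(2))
manip.servo_line([.50,-.055,.055],vel=.15)
manip.servo_line([.45,-.03,.30],vel=.3)
effector.open_jaws()
c=viewer.get_calibration('wrist');im=viewer.get_image('wrist');save('w2.png',im)
import pickle;pickle.dump(c,open('w2.pkl','wb'));save('t2.png',viewer.get_image('top'))
print(manip.current_clock())
E
```

```text
f0 [ 0.66  0.23 -0.51] 5.55
0.557 [-0.39  0.02  0.01] [ 0.5568 -0.055   0.0551]
0.559 [-1.02 -0.93  1.09] [ 0.5591 -0.055   0.055 ]
0.561 [-0.87 -0.68  0.35] [ 0.5612 -0.055   0.055 ]
0.563 [-0.05 -0.06 -0.21] [ 0.5632 -0.055   0.055 ]
0.565 [-0.66  0.22  0.78] [ 0.5652 -0.055   0.055 ]
0.567 [-0.68  0.12  0.56] [ 0.5672 -0.055   0.055 ]
0.569 [-1.47 -0.02  0.28] [ 0.5692 -0.055   0.055 ]
0.571 [-0.88 -0.54  0.01] [ 0.5712 -0.055   0.055 ]
0.573 [ 0.02 -0.57  0.09] [ 0.5732 -0.055   0.055 ]
0.575 [-1.56  0.36  0.21] [ 0.5752 -0.055   0.055 ]
0.577 [-0.38 -0.59  0.74] [ 0.5772 -0.055   0.055 ]
0.579 [-1.65  0.04  0.39] [ 0.5792 -0.055   0.055 ]
0.581 [-0.75 -0.75  0.73] [ 0.5812 -0.055   0.055 ]
0.583 [-0.07  0.55  1.15] [ 0.5832 -0.055   0.055 ]
0.585 [-2.57  0.27  1.42] [ 0.5845 -0.055   0.0548]
0.587 [-7.55 -0.68  4.73] [ 0.5846 -0.055   0.0546]
[-8.16 -0.12  5.16]
14.1333
```

View pics/w2.png

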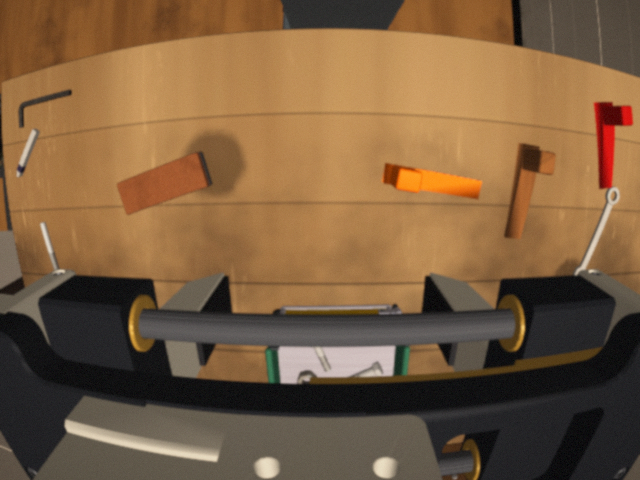

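The gate is now shut: its bar runs level across the bin front at (275–400, 305), and force built up at the stop. Next I'll measure the shut gate's direction and grasp the wedge.

```bash
python3 - <<'E'
from h import *
T=cv2.cvtColor(cv2.imread('pics/t2.png'),cv2.COLOR_BGR2RGB);t=viewer.get_calibration('top')
# wedge grasp
yw=-.062;l=np.array([.396,.2345])
q=down(np.pi/2+yw)
manip.move_pose([*l,.12],q)
manip.servo_line([*l,.026],vel=.15)
f0=np.array(manip.current_force())
effector.close(45)
print('gap',manip.current_finger_gap(),(np.array(manip.current_force())-f0).round(2),manip.current_tool_pos())
manip.servo_line([*l,.125],vel=.15)
print('gap',manip.current_finger_gap(),manip.current_clock())
c=viewer.get_calibration('wrist');im=viewer.get_image('wrist')
import pickle;pickle.dump(c,open('w3.pkl','wb'));save('w3.png',im)
o=np.zeros((600,800,3),np.uint8);o[:360,:400]=cv2.resize(T[130:220,305:405],None,fx=4,fy=4,interpolation=cv2.INTER_CUBIC);o[:300,400:]=cv2.resize(im,(400,300));save('c3.png',o)
E
```

```text
gap 0.02376175622020363 [-0.13 -1.1  -0.2 ] [0.3959853  0.23454873 0.02595472]
gap 0.023994143385586943 18.0083
```

View pics/c3.png

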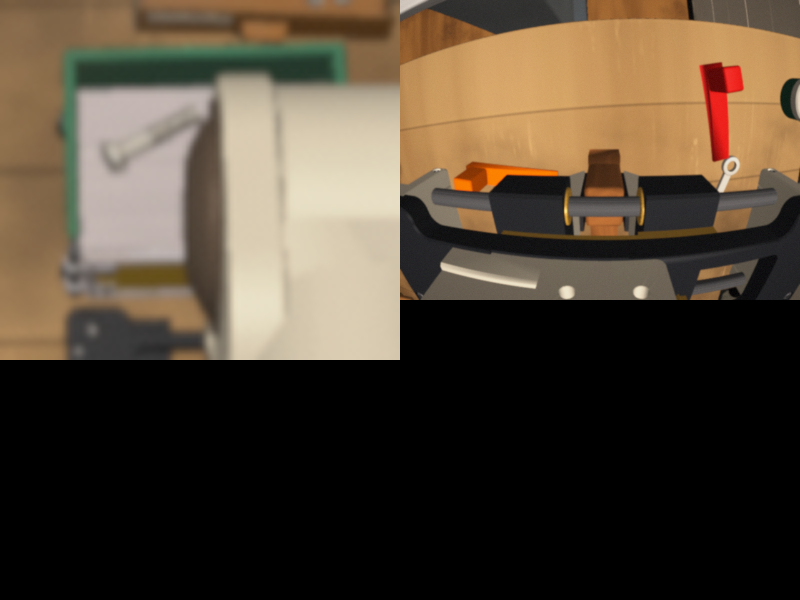

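The wedge is held (gap 24 mm). The arm hid the gate in that top view, so I'll take the top view again now.

```bash
python3 - <<'E'
from h import *
T=viewer.get_image('top');save('t3.png',T)
W=cv2.cvtColor(cv2.imread('pics/w2.png'),cv2.COLOR_BGR2RGB)
o=np.zeros((600,800,3),np.uint8);o[:400,:400]=cv2.resize(T[125:225,305:405],None,fx=4,fy=4,interpolation=cv2.INTER_CUBIC);
o[410:570,:640]=cv2.resize(W[290:330,260:420],None,fx=4,fy=4,interpolation=cv2.INTER_CUBIC)
o[:400,400:]=cv2.resize(T[220:320,220:320],None,fx=4,fy=4,interpolation=cv2.INTER_CUBIC);save('c4.png',o)
E
```

```text
(no output)
```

View pics/c4.png

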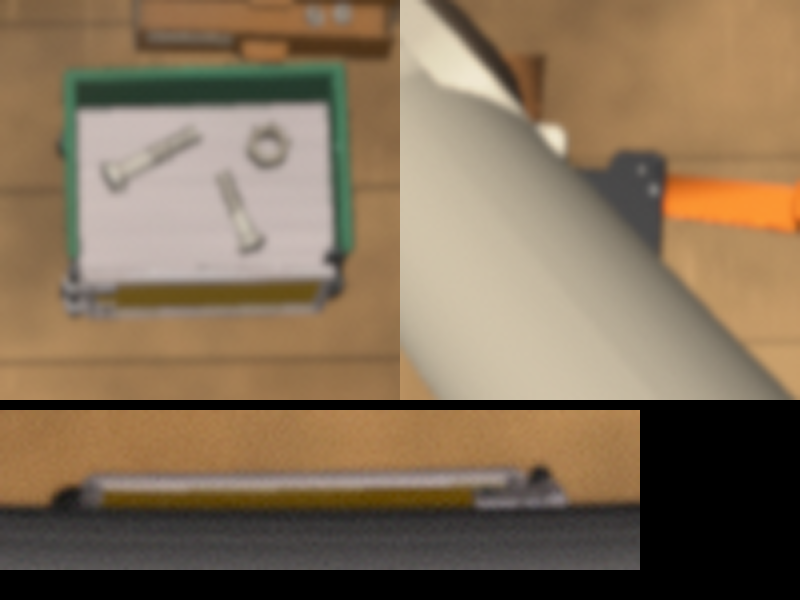

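Both views show the shut gate. In the top crop the upper edge runs (78,277)–(330,268) and the foot bar (80,317)–(325,308). I'll compute its direction from these.

```bash
python3 - <<'E'
from h import *
import pickle
w=pickle.load(open('w2.pkl','rb'));t=viewer.get_calibration('top')
Q=lambda x,y,z:onplane(t,(305+x/4-.4,125+y/4-.4),z)[:2]
P=lambda x,y,z:onplane(w,(260+x/4-.4,290+(y-410)/4-.4),z,True)[:2]
def s(n,a,b):
    d=a-b; print(n,a.round(4),b.round(4),'len',round(np.hypot(*d),4),'yaw',round(np.arctan2(-d[0],d[1]),4))
s('gate top',Q(78,277,.097),Q(330,268,.097)); s('bar',Q(80,317,.012),Q(325,308,.012))
s('rim back',Q(65,71,.105),Q(345,66,.105))
for n,a,b in(('L',Q(65,71,.105),Q(68,258,.105)),('R',Q(345,66,.105),Q(352,250,.105))):
    d=a-b;print(n,a.round(4),b.round(4),'yaw',round(np.arctan2(d[1],d[0]),4))
s('wrist bar',P(515,472,.012),P(95,475,.012))
s('floor front? ',Q(78,277,.048),Q(330,268,.048))
E
```

```text
gate top [0.596  0.0587] [ 0.5997 -0.0866] len 0.1454 yaw 0.0255
bar [0.5946 0.0576] [ 0.5985 -0.0924] len 0.15 yaw 0.0266
rim back [0.7184 0.065 ] [ 0.7195 -0.0983] len 0.1633 yaw 0.0062
L [0.7184 0.065 ] [0.6052 0.0643] yaw 0.006
R [ 0.7195 -0.0983] [ 0.608  -0.0986] yaw 0.0032
wrist bar [0.5979 0.0538] [ 0.5987 -0.0873] len 0.1411 yaw 0.0054
floor front?  [0.6098 0.0586] [ 0.6137 -0.0921] len 0.1508 yaw 0.0255
```

The yaw estimates range from 0.005 to 0.026, so I'll take 0.013. The origin is about (0.597, -0.020). Now I'll carry the wedge over and stand it in front of the gate.

```bash
python3 - <<'E'
from h import *
th=.013;q=down(np.pi/2+th);O=np.array([.597,-.020]);ex=np.array([np.cos(th),np.sin(th)])
p=O-.142*ex
l=np.array([.396,.2345])
manip.servo_line([*l,.14],vel=.2)
manip.move_pose([*p,.14],q)
manip.servo_line([*p,.032],vel=.15)
manip.sleep(.2);f0=np.array(manip.current_force())
for z in(.0275,.0265,.0258):
    manip.servo_line([*p,z],vel=.03);f=np.array(manip.current_force())-f0
    print(z,f.round(2),np.round(manip.current_tool_pos(),4))
    if f[2]>4:break
c=viewer.get_calibration('wrist');im=viewer.get_image('wrist')
S=viewer.get_image('scene')
T=viewer.get_image('top')
o=np.zeros((600,800,3),np.uint8);o[:300,:400]=cv2.resize(im,(400,300));o[:300,400:]=cv2.resize(S[150:330,230:470],(400,300),interpolation=cv2.INTER_CUBIC)
o[300:,:400]=cv2.resize(T[170:290,280:440],(400,300),interpolation=cv2.INTER_CUBIC);save('c5.png',o)
print(manip.current_clock(),manip.current_finger_gap())
E
```

```text
0.0275 [-0.98 -0.36  0.43] [ 0.4548 -0.0219  0.0274]
0.0265 [-0.54 -0.02 -0.53] [ 0.455  -0.0219  0.0264]
0.0258 [-0.36 -1.05  3.03] [ 0.4551 -0.0218  0.0259]
21.4 0.02383314206996953
```

View pics/c5.png

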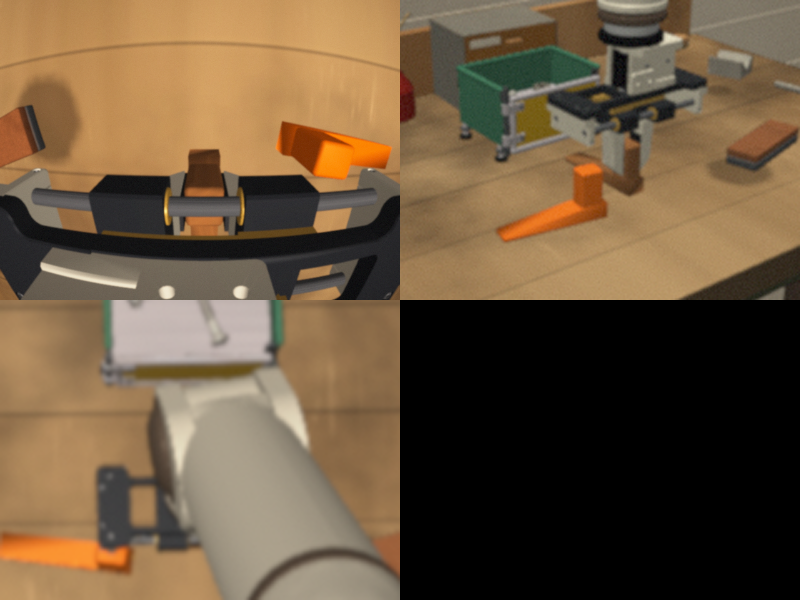

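The wedge stands flat on the worktop in front of the shut gate and clear of the orange decoy. Now I'll push it in under force monitoring.

```bash
python3 - <<'E'
from h import *
th=.013;O=np.array([.597,-.020]);ex=np.array([np.cos(th),np.sin(th)])
f0=np.array(manip.current_force());s=-.142
def go(s,v=.04):
    manip.servo_line([*(O+s*ex),.0260],vel=v);f=np.array(manip.current_force())-f0
    a=np.array(manip.current_tool_pos());print(round(s,4),f.round(1),'s_act',round((a[:2]-O)@ex,4),round(a[2],4));return -f[0]
go(-.115,.08);go(-.095,.06)
s=-.095
while s<-.045:
    s+=.003 if s<-.05 else .001
    F=go(s)
    if F>8:break
manip.sleep(.2);print((np.array(manip.current_force())-f0).round(2),manip.current_wrist_torque(),manip.current_clock(),manip.current_finger_gap())
E
```

```text
-0.115 [ 1.8 -0.2 -0.3] s_act -0.1146 0.026
-0.095 [ 1.6 -0.  -0.3] s_act -0.0949 0.026
-0.092 [ 0.2 -0.3  1.6] s_act -0.0927 0.0259
-0.089 [1.5 0.4 2.7] s_act -0.0893 0.026
-0.086 [ 0.2 -0.4  0.6] s_act -0.086 0.026
-0.083 [ 1.4 -0.1  1.2] s_act -0.0829 0.026
-0.08 [ 0.4 -0.3  1.6] s_act -0.0798 0.026
-0.077 [0.3 1.2 0.8] s_act -0.0768 0.026
-0.074 [0.4 0.1 0.2] s_act -0.0738 0.026
-0.071 [0.4 0.1 0.4] s_act -0.0708 0.026
-0.068 [ 0.5 -0.1  0.7] s_act -0.0678 0.026
-0.065 [ 0.8 -1.3  0.5] s_act -0.0648 0.026
-0.062 [-0.   0.1  1.1] s_act -0.0619 0.026
-0.059 [-6.4  0.5  7.8] s_act -0.0609 0.026
-0.056 [-13.4   0.3  15.4] s_act -0.0606 0.0259
[-13.11   0.75  14.53] [ 0.12451641  2.38928871 -0.00470248] 25.825 0.023553551484251048
```

It's biting at about 13 N. I'll release it, then give the last steady push from behind with closed fingers, low on the rear face.

```bash
python3 - <<'E'
from h import *
th=.013;O=np.array([.597,-.020]);ex=np.array([np.cos(th),np.sin(th)])
P=lambda s,z:[*(O+s*ex),z]
effector.open_jaws();print('rel',np.round(manip.current_force(),1))
manip.servo_line(P(-.125,.026),vel=.12)
effector.close(20);manip.servo_line(P(-.125,.012),vel=.08)
manip.sleep(.2);f0=np.array(manip.current_force());print(f0.round(2))
manip.servo_line(P(-.100,.012),vel=.05)
s=-.100
while s<-.065:
    f=np.array(manip.current_force())-f0
    s+=.002 if -f[0]<14 else .001
    manip.servo_line(P(s,.012),vel=.03);f=np.array(manip.current_force())-f0
    a=np.array(manip.current_tool_pos());print(round(s,4),f.round(1),round((a[:2]-O)@ex,4),round(a[2],4))
    if -f[0]>19.5:break
manip.sleep(.5)
for _ in range(3): manip.sleep(.05);print((np.array(manip.current_force())-f0).round(1))
print(manip.current_clock())
E
```

```text
rel [ 0.5 -0.5 -0.3]
[-0.3  -0.21 -0.71]
-0.098 [0.6 0.2 1.7] -0.098 0.012
-0.096 [1.4 0.6 0.2] -0.0958 0.0121
-0.094 [0.4 0.1 0.8] -0.0938 0.012
-0.092 [0.5 0.9 0.8] -0.0919 0.012
-0.09 [-4.7  0.1  3.9] -0.0916 0.0116
-0.088 [-7.7 -0.1  6.5] -0.0915 0.0112
-0.086 [-11.7   0.2   7.3] -0.0914 0.0109
-0.084 [-14.8   0.2  10.1] -0.0912 0.0105
-0.083 [-16.1   1.4  10.7] -0.0911 0.0103
-0.082 [-17.4   0.3  11.5] -0.0911 0.0101
-0.081 [-19.2  -0.2  11.8] -0.091 0.0099
-0.08 [-20.7  -0.2  14.6] -0.0909 0.0097
[-21.3  -0.   13.7]
[-20.7   0.4  13.6]
[-20.5  -0.2  12.7]
33.9833
```

The finger also drags down about 13 N on the rear face. I'll ease that off and finish with about 21.5 N of mostly horizontal push, then back away and check.

```bash
python3 - <<'E'
from h import *
th=.013;O=np.array([.597,-.020]);ex=np.array([np.cos(th),np.sin(th)])
P=lambda s,z:[*(O+s*ex),z]
f0=np.array([-.3,-.21,-.71])
def rd():
    F=[]
    for _ in range(4): manip.sleep(.04);F.append(manip.current_force())
    f=np.mean(F,0)-f0;a=np.array(manip.current_tool_pos());print(f.round(1),round((a[:2]-O)@ex,4),round(a[2],4));return f
s=-.080
for z in(.0128,.0136):
    manip.servo_line(P(s,z),vel=.02);f=rd()
    if f[2]<5:break
for _ in range(4):
    if -f[0]>21.3:break
    s+=.0007;manip.servo_line(P(s,z),vel=.02);f=rd()
manip.sleep(.4);rd()
manip.servo_line(P(-.115,z),vel=.05)
manip.servo_line(P(-.14,.10),vel=.2)
manip.move_pose([.40,-.22,.28],down(np.pi/2))
W=viewer.get_image('wrist');T=viewer.get_image('top');S=viewer.get_image('scene')
save('t6.png',T);save('w6.png',W);save('s6.png',S)
o=np.zeros((600,800,3),np.uint8);o[:300,:400]=cv2.resize(T[150:270,290:450],(400,300),interpolation=cv2.INTER_CUBIC)
o[:300,400:]=cv2.resize(S[160:310,240:440],(400,300),interpolation=cv2.INTER_CUBIC);o[300:,:400]=cv2.resize(W,(400,300));save('c6.png',o)
print(manip.current_clock())
E
```

```text
[-18.3   0.4   5. ] -0.0908 0.0098
[-15.8   0.2  -2.3] -0.0908 0.0099
[-17.5   0.4  -0.1] -0.0908 0.0099
[-19.2   0.3   2.2] -0.0907 0.0099
[-20.2   0.    3.9] -0.0906 0.0099
[-21.4   0.6   5.3] -0.0906 0.0099
[-21.5   0.8   5.7] -0.0906 0.0099
39.7667
```

View pics/c6.png

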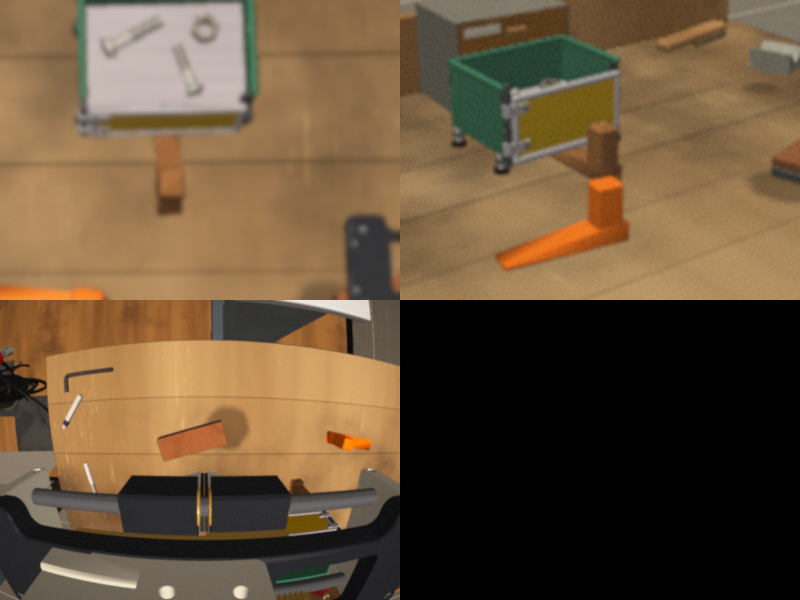

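```bash
python3 -c "
from h import *
print(np.round(manip.current_force(),1),manip.current_clock());manip.hand_in()"
```

```text
[ 0.2 -0.4  0. ] 39.7667
the job is handed in; nothing more can be done
```

The gate is shut and the wooden wedge is jammed under its lower rail. I handed the job in at 39.8 s, with the arm touching nothing.

I pushed the gate to its stop with closed fingers (about 8 N). I then stood the wedge on the worktop in front of it and pushed it in by the lug until it bit at about 13 N. After letting go, I gave it a last steady push of 21.5 N from behind, below the 32 N that strains the hinges.

**Last checks:**
- **Grip:** during the last push the wedge moved only a fraction of a millimetre.
- **Pictures:** after I backed away, they showed the gate shut and the wedge about square to it under the rail. The orange decoy wedge and the oilstone were where they had been.
- **Not tested:** I did not pull on the wedge afterwards to test its grip.

**Where readings disagreed:**
- **Bin angle:** my estimates ranged from 0.005 to 0.026 rad; I used 0.013, so the wedge could be off square by up to about 0.7°.
- **Downward drag:** the arm also pressed down on the wedge as it pushed, by 13–15 N at worst. I reduced this to about 5 N before finishing.

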